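# Free the locked tray of a plate reader with its release pin

### The job

The tray of the white plate reader is locked shut. Take the release pin from its metal stand, feel with it through the slot in the reader's cover for the hidden spring catch and press that down until the tray springs out, gently, because the inside is delicate; then put the pin back fully down in its stand. Leave the tray out and do not disturb anything else.

Things in the scene. Friction and masses are not known exactly. Their poses are not given: they have to be found in the camera images.
- reader: white box-shaped plate reader, fixed to the bench, 160 (x) x 170 (y) x 85 mm high; origin at the centre of its underside. Its front, with a dark display, three grey keys and the grey tray front, looks along its -x; z is up.
- slot (a point): centre of the access slot in the reader's flat cover, at the cover's top face, 85 mm above the bench (x = y = 0 of the reader). The slot is 10 mm wide along the reader's x and 52 mm long along its y; the cover is 3 mm thick; a thin grey frame surrounds the slot. More than 40 N from the pin on any part of the reader, inside or outside, damages it.
- floor_mid (a point): point under the slot's middle at the height of the rigid black floor inside, 25 mm below the cover's top, 60 mm above the bench. In this floor is one gap, 10 mm long along the reader's y, its centre anywhere within 19 mm either side of this point along y: not measured, hardly seen, different each time. A pin that stops hard here stands on the floor; over the gap it goes deeper.
- catch_level (a point): point under the slot's middle, 50 mm above the bench: the mean height of the catch's flat top, which is set anywhere from 4 to 16 mm below the floor (not measured). The catch, a spring plunger, fills the gap, wherever that is. It needs about 3 N to start down, 6.5 N at 7 mm; by 7 mm of travel the tray is freed; hard stop at 10 mm. It springs back up when let go.
- tray (a joint): how far the grey tray is out of the reader's front, m: 0 locked shut, 0.035 fully out (its end stop). A spring drives it out in about half a second once the catch is down; it cannot be pulled out before.
- pin: release pin, loose, about 60 g, standing upright in the stand, 109 mm tall; origin at the lower tip, z up along the pin. Steel rod of 6 mm diameter with a flat, slightly chamfered end (4.4 mm flat) from 0 to 60 mm; steel collar of 18 mm diameter from 60 to 64 mm; black grooved square handle 14 x 14 mm (sides along the pin's x and y) from 64 to 109 mm. In the stand the collar rests on the stand's top, so the tip is 2 mm above the bench.
- pin_tip (a point): lower tip of the pin's rod (the pin's origin).
- stand: plain aluminium block, fixed to the bench, 55 x 55 x 62 mm high, with an upright through hole in the middle; origin at the centre of its underside.
- stand_hole (a point): centre of the mouth of the stand's hole, at its top face, 62 mm above the bench; the hole has 9 mm diameter with a 2 mm chamfer and goes right through.
- vial: small glass vial, loose, 23 mm in diameter and 62 mm tall, a bystander; origin at the centre of its underside.
- flask_small: small conical glass flask, loose, 64 mm in diameter and 108 mm tall, a bystander; origin at the centre of its underside.
- petri: round flat culture dish, loose, 61 mm in diameter and 15 mm high, a bystander; origin at the centre of its underside.
Things that resemble listed ones, but are neither listed nor needed, are in the scene too. Of the things like the stand, leave any that is purple; of the rest the larger one is meant.

How it is judged (in metres and radians):
On the way:
1. with the pin standing in the slot, its tip at least 25 mm below the cover's top, the tray has sprung out more than 28 mm (z of pin_tip in the frame of reader between 0.02 and 0.06 m and x of pin_tip in the frame of reader between -0.01 and 0.01 m and y of pin_tip in the frame of reader between -0.028 and 0.028 m and value of joint tray above 0.028 m), for 0.1 s.
At the end, for the whole second after the job is handed in: the tray is out more than 28 mm of its 35 mm; the pin is back in the stand's hole, upright within 0.12 rad, its tip within 6 mm of the hole's axis and its collar within 4 mm of the stand's top, let go and at rest (value of joint tray above 0.028 m and horizontal distance between pin_tip and stand_hole below 0.006 m and z of pin_tip in the frame of stand below 0.006 m and angle between pin's own z axis and vertical below 0.12 rad and linear speed of pin below 0.02 m/s); the robot touches nothing.
It fails at once if the pin presses on the reader with more than 40 N (contact force between pin and reader above 40 N).
It fails at once if the vial, the small flask or the culture dish is moved more than 15 mm (distance of any of vial, flask_small, petri from where it was at the start of the episode above 0.015 m).
It also fails if it takes over 69 s, if anything falls off the work surface, if the arm or the gripper's body presses on something with over 40 N, if the wrist force passes 120 N, or if a joint passes its speed limit or range.

### The arm

A 6-joint arm with a two-finger parallel gripper is mounted at the origin on a cart in front of the work surface, level with it; the furniture and walls round the work are solid. World frame = base frame: x ahead of the robot, y to its left, z up, the work surface at z = 0. Lengths are in mm, angles in rad, forces in N, time in s.
With the tool pointing down it reaches from about 350 to 975 mm from the base axis. Payload 7.1 kg.
Tool frame: the origin (TCP) lies at the centre of the arm's flange, where the gripper is bolted on; the fingertips stand 182 mm ahead of it and the grasp point (between the pads) lies 163 mm ahead of it; z points along the fingers, y is the line along which they close (so a half turn about z gives the same grasp; the last joint's range is limited). The gripper opens to 88 mm and grips with 3 to 60 N. Pads are 20 mm wide; open, the fingers measure 115 mm over their backs; the gripper's body (75 mm by 178 mm) begins 61 mm behind the grasp point.
Start: joints at [-1.341, 0.423, 1.63, -0, 1.089, -0.019], TCP at [153.92, -605.735, 404.675] pointing down, gripper open.
Joint ranges: [-3, 3], [-0.9, 2.11], [0.09, 2.58], [-1.31, 4.45], [0.11, 2.69], [-2.54, 2.54]. Speed limits (rad/s): [2.39, 2.39, 3.01, 3.14, 3.14, 3.14].

### API

Orientations are given as a rotation vector (axis times angle).
In Python, from workcell import readout, get_image, ctrl gives the robot as it stands.
- The arm moves only by the tool step_arm, never from a script. Its argument "targets" is a list that holds one entry, the list of rows, each a list of 7 numbers: the shift along the world's x, y, z as a fraction of full scale, then the turn, a rotation vector about the world's x, y, z as a fraction of full scale, then the opening, from 0 (shut) to 1 (fully open). In form: [[[dx, dy, dz, wx, wy, wz, claw], ...]]. A call has exactly 5 rows; each row shifts and turns the commanded pose from where the row before left it; what a row does not reach is not made up. Full scale, the value 1, is 0.05 m for a shift and 4 degrees for a turn. A row lasts 1/8 s, in which the tool goes at most 62.5 mm and 10.7 degrees, less where a joint would pass 70% of its speed; a pose out of reach is approached as far as the arm can. A call with a number of a shift or a turn outside -1 to 1 is refused whole. A call with a gripper value outside its range is refused whole. The fingers move at their own pace and stop on an object; the grip force is fixed at half the most. Time passes only in rows, so rows that do not move let the fingers close, or fill a call up. It gives the time, the measured TCP pose, the force, the opening and the grip force at its end, in the units of the state.
- readout.get_obs(): the state, without advancing time (a new reading comes with each control period).
- get_image(name): name is "side" or "top" or "wrist"; returns a dict with "pixels" (480x640x3 uint8, red, green, blue), "intrinsics" (3x3 intrinsics, pixels), "k1" (the pictures are not rectified: a ray, as slopes to the right and down, at radius r is drawn at 1 + k1 r^2 times it, then the intrinsics apply), "extrinsics" (4x4, takes a point from world to camera coordinates). Camera axes: x right, y down, z forward; pixel columns grow to the right and rows downward; lengths in mm; the calibration is good to about 2 mm. A picture is of the moment at which its call begins. There is no depth.
- ctrl.close_job(): hands the job in; it is judged then, once.
The state is a dict: "t": time; "qpos": joint angles; "qvel": joint speeds; "joint_torque": joint torques, N m; "ee_pos": TCP position; "orientation": TCP orientation; "ft_force": force on the tool from outside, world axes, zero at the start; "moment": the same for the moment, N m; "width": finger opening in mm; "grasp_force": force on a finger pad.
Only numpy, scipy, OpenCV 4.12 (cv2) and the standard library are available. Lean on these libraries where they do the work, as an engineer would, in place of code of your own. Each camera call takes 0.05 s, during which the arm holds its last target. There are 200 camera calls.

## Working session

There is one attempt and no reset: what is moved stays moved. The work goes in short steps, Python scripts to look and compute and a tool call to move; the robot and the scene stay as the last step left them, time stands still between calls to the robot, and variables do not carry over. Pictures are saved under pics/ and viewed, at most 10 in all, crops included, and the job is handed in when it is done.

Besides the shell and the picture viewer there is one more tool, called by a JSON object that holds its "fn" and its "kwargs". step_arm: Moves the arm, as the interface text tells. Shift numbers are shares of 0.05 m and turn numbers shares of 4 degrees, none past 1 either way. Its arguments: {"type":"object","properties":{"targets":{"type":"array"}},"required":["targets"]}

```bash
mkdir -p pics; cat > h.py <<'E'
import numpy as np, cv2
from workcell import readout, get_image, ctrl
def cap(n,f):
    d=get_image(n); cv2.imwrite(f'pics/{f}.png',d['pixels'][:,:,::-1])
    np.savez(f'pics/{f}.npz',K=d['intrinsics'],k1=d['k1'],E=d['extrinsics']); return d
def ray(f,u,v):
    d=np.load(f'pics/{f}.npz');K,k1,E=d['K'],float(d['k1']),d['E']
    x,y=(u-K[0,2])/K[0,0],(v-K[1,2])/K[1,1]; a,b=x,y
    for _ in range(30): s=1+k1*(a*a+b*b);a,b=x/s,y/s
    R=E[:3,:3];return -R.T@E[:3,3],R.T@np.array([a,b,1.])
def atz(f,u,v,z):
    c,r=ray(f,u,v);return (c+r*(z-c[2])/r[2])[:2].round(1)
def proj(f,p):
    d=np.load(f'pics/{f}.npz');K,k1,E=d['K'],float(d['k1']),d['E']
    q=E[:3,:3]@np.array(p,float)+E[:3,3];a,b=q[0]/q[2],q[1]/q[2];s=1+k1*(a*a+b*b)
    return np.round([K[0,0]*a*s+K[0,2],K[1,1]*b*s+K[1,2]],1)
E
python3 - <<'E'
from h import *
for n in('top','side'):
    d=cap(n,n+'0');E=np.array(d['extrinsics']);print(n,(-E[:3,:3].T@E[:3,3]).round(),d['k1'])
o=readout.get_obs();print(o['ee_pos'],o['orientation'],o['ft_force'],o['width'],o['t'])
E
```

```text
top [ 368.   15. 1282.] -0.15084835805246344
side [1228.  228. 1003.] -0.19273742878119857
[ 153.91009403 -605.51251905  403.97183464] [-3.11593484e+00 -3.89702051e-01  2.24127219e-04] [-0.6781056   0.13567244  0.03206937] 87.50652421862326 0.1
```

View pics/top0.png

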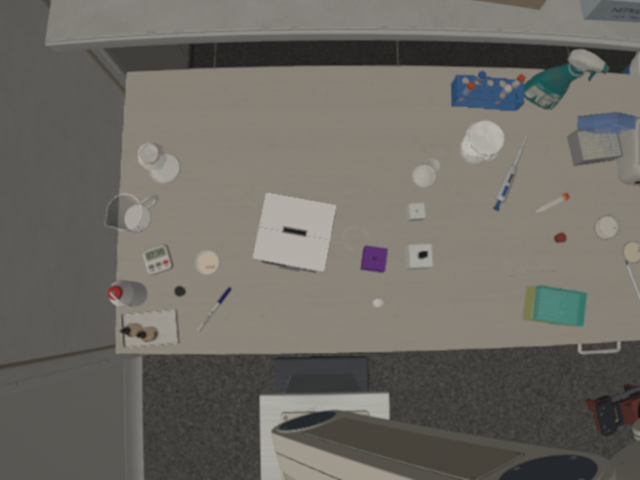

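View pics/side0.png

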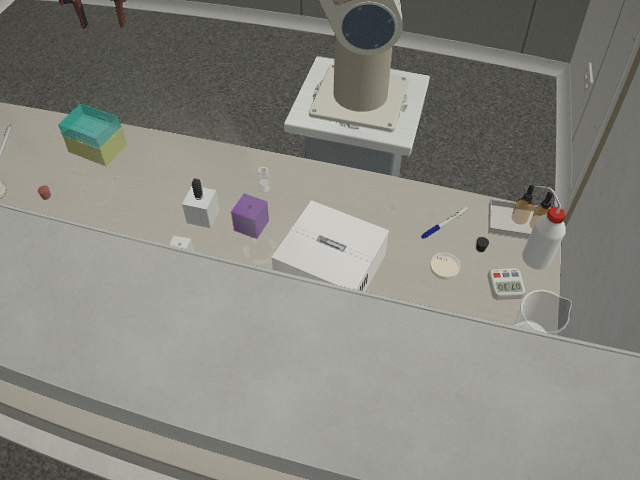

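The top view shows the reader with its slot at about (295,231), the pin in the larger grey stand at (420,256), and a purple and a smaller decoy at (374,259) and (417,212). The dish is at (207,263), the vial at (378,302) and the flask near (424,175). In the side view the pin stands at (197,188) and the slot is at (332,243).

```bash
python3 - <<'E'
from h import *
im=cv2.imread('pics/top0.png')
for nm,(x0,y0,x1,y1),z in(('slot',(275,222,315,240),85),('pin',(405,243,435,269),111)):
    g=cv2.cvtColor(im[y0:y1,x0:x1],cv2.COLOR_BGR2GRAY);m=(g<90).astype(np.uint8)
    c=np.argwhere(m)[:,::-1]+[x0,y0];r=cv2.minAreaRect(c.astype(np.float32));print(nm,r,atz('top0',*r[0],z), 'ends',[atz('top0',*p,z) for p in cv2.boxPoints(r)])
print('cover',[atz('top0',*p,85) for p in((264,194),(336,205),(325,271),(254,258))])
print('stand',[atz('top0',*p,62) for p in((409,245),(432,245),(432,268),(409,268))])
print('side slot',atz('side0',332,243,85),'pin',atz('side0',196.5,181,111))
print('vial',atz('top0',378,302,62),'dish',atz('top0',207,263,15),'flask',atz('top0',424,175,50))
big=cv2.hconcat([cv2.resize(im[225:285,395:455],(390,390),interpolation=2),cv2.resize(im[195:255,265:325],(390,390),interpolation=2)])
cv2.imwrite('pics/crop0.png',big)
E
```

```text
slot ((294.47296142578125, 231.16217041015625), (21.700664520263672, 4.438772678375244), 9.462322235107422) [540.9  63.9] ends [array([540.4,  89.8]), array([550.7,  88.1]), array([541.5,  37.9]), array([531.1,  39.7])]
pin ((422.5, 254.0), (6.0, 7.0), 90.0) [ 479.7 -230.7] ends [array([ 486.8, -222.8]), array([ 486.5, -239.1]), array([ 472.7, -238.5]), array([ 472.9, -222.2])]
cover [array([631.1, 135.4]), array([601.9, -34.8]), array([446.3,  -6.1]), array([479.2, 159. ])]
stand [array([ 506.6, -209. ]), array([ 505.7, -265. ]), array([ 450.3, -262.7]), array([ 451.4, -207. ])]
side slot [541.4  66.7] pin [ 483.6 -231.7]
vial [ 372.3 -130.4] dish [474.9 284.6] flask [ 681.7 -255.9]
```

View pics/crop0.png

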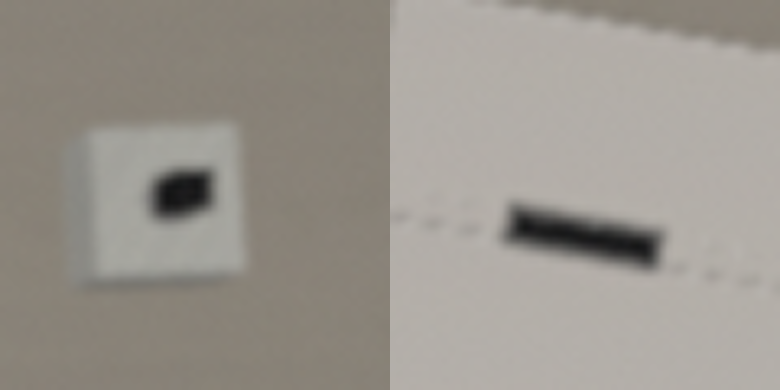

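The enlarged crop shows the pin handle sitting on the stand nearly square to the world axes, and the slot yawed about -10°. Moving above the pin.

{"fn": "step_arm", "kwargs": {"targets": [[[0.65,0.74,-0.1,0,0,-0.36,1],[0.65,0.74,-0.1,0,0,-0.36,1],[0.65,0.74,-0.1,0,0,-0.36,1],[0.65,0.74,-0.1,0,0,-0.36,1],[0.65,0.74,-0.1,0,0,-0.36,1]]]}}

```text
t: 0.72
ee_pos: [317.2, -419.4, 379.3]
orientation: [-3.135, -0.192, 0.0]
ft_force: [0.1, 0.3, -0.2]
width: 87.6
grasp_force: 0.0
```

{"fn": "step_arm", "kwargs": {"targets": [[[0.65,0.74,-0.1,0,0,-0.36,1],[0.65,0.74,-0.1,0,0,-0.36,1],[0.65,0.74,-0.1,0,0,-0.36,1],[0.65,0.74,-0.1,0,0,-0.36,1],[0.65,0.74,-0.1,0,0,-0.36,1]]]}}

```text
t: 1.35
ee_pos: [479.7, -234.3, 354.4]
orientation: [-3.141, 0.005, 0.0]
ft_force: [1.0, 0.1, -0.5]
width: 87.7
grasp_force: 0.0
```

```bash
python3 - <<'E'
from h import *
cap('wrist','w1')
o=readout.get_obs();print(o['ee_pos'],o['orientation'],o['ft_force'],o['width'],o['t'])
print(proj('w1',(480,-234,111)),proj('w1',(478.5,-236,62)))
E
```

```text
[ 482.34976593 -231.25206574  353.93613731] [-3.13994920e+00  4.20694428e-03 -1.78885230e-03] [ 2.47563001  2.41482959 -0.28827557] 87.59835996826862 1.4
[317.6 264. ] [320.8 245.4]
```

View pics/w1.png

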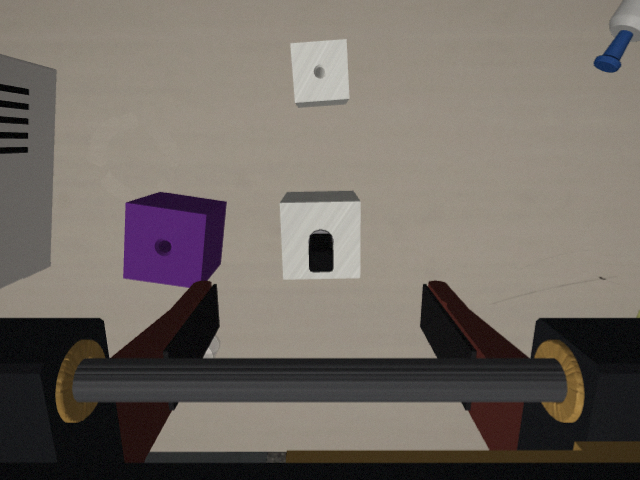

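The wrist view shows the stand top with corners (280,202)-(361,278), the handle as a black blob at cols 309–333 and rows 232–272, square to the axes, and the purple and small decoy stands next to it.

```bash
python3 - <<'E'
from h import *
print([atz('w1',*p,62) for p in((281,202),(359,201),(361,278),(282,279))])
print([atz('w1',*p,111) for p in((309,272),(333,272),(321,272))], atz('w1',321,234,66))
g=cv2.imread('pics/w1.png',0)[225:277,300:342]
m=(g<60);c=np.argwhere(m);print(c.min(0)+[225,300],c.max(0)+[225,300])
E
```

```text
[array([ 508.9, -209.1]), array([ 509.4, -261.9]), array([ 454.5, -264.5]), array([ 453.8, -208.4])]
[array([ 475.2, -229. ]), array([ 475.1, -242.9]), array([ 475.1, -235.9])] [ 487.5 -236.1]
[233 309] [271 332]
```

{"fn": "step_arm", "kwargs": {"targets": [[[0.06,0,-0.4,0,0,0,1],[0,0,-0.4,0,0,0,1],[0,0,-0.4,0,0,0,1],[0,0,-0.4,0,0,0,1],[0,0,-0.4,0,0,0,1]]]}}

```text
t: 2.02
ee_pos: [481.7, -235.8, 253.8]
orientation: [-3.141, 0.004, 0.001]
ft_force: [-0.9, -0.3, -0.3]
width: 87.8
grasp_force: 0.0
```

{"fn": "step_arm", "kwargs": {"targets": [[[0,0,0,0,0,0,0],[0,0,0,0,0,0,0],[0,0,0,0,0,0,0],[0,0,0,0,0,0,0],[0,0,0,0,0,0,0]]]}}

```text
t: 2.65
ee_pos: [482.0, -235.8, 255.1]
orientation: [3.141, -0.004, 0.001]
ft_force: [0.8, 0.1, 0.4]
width: 41.4
grasp_force: 0.0
```

{"fn": "step_arm", "kwargs": {"targets": [[[0,0,0,0,0,0,0],[0,0,0,0,0,0,0],[0,0,0,0,0,0,0],[0,0,0,0,0,0,0],[0,0,0,0,0,0,0]]]}}

```text
t: 3.28
ee_pos: [481.9, -235.7, 254.7]
orientation: [-3.142, 0.004, 0.0]
ft_force: [-0.5, -0.2, 0.0]
width: 14.1
grasp_force: 30.0
```

{"fn": "step_arm", "kwargs": {"targets": [[[0,0,0.3,0,0,0,0],[0,0,0.7,0,0,0,0],[0,0,0.7,0,0,0,0],[0,0,0.7,0,0,0,0],[0,0.4,0,0,0,0,0]]]}}

```text
t: 3.9
ee_pos: [482.7, -216.3, 378.1]
orientation: [3.139, -0.007, 0.01]
ft_force: [-0.5, -0.1, -0.4]
width: 13.4
grasp_force: 30.0
```

{"fn": "step_arm", "kwargs": {"targets": [[[0.06,0.8,0,0,0,0,0],[0.06,0.8,0,0,0,0,0],[0.06,0.8,0,0,0,0,0],[0.06,0.8,0,0,0,0,0],[0.06,0.8,0,0,0,0,0]]]}}

```text
t: 4.53
ee_pos: [496.0, -13.6, 373.8]
orientation: [-3.141, 0.003, 0.003]
ft_force: [-0.1, 0.1, -0.4]
width: 13.6
grasp_force: 30.0
```

{"fn": "step_arm", "kwargs": {"targets": [[[0.06,0.8,0,0,0,0,0],[0,0.8,0,0,0,0,0],[0,0,0,0,0,0,0],[0,0,0,0,0,0,0],[0,0,0,0,0,0,0]]]}}

```text
t: 5.15
ee_pos: [499.6, 63.6, 374.4]
orientation: [3.141, -0.006, -0.001]
ft_force: [0.4, 0.1, 0.0]
width: 13.8
grasp_force: 30.0
```

```bash
python3 - <<'E'
from h import *
d=cap('wrist','w2')
o=readout.get_obs();print(o['ee_pos'],o['orientation'],o['ft_force'],o['width'],o['t'])
print(proj('w2',(541,64,85)))
E
```

```text
[499.7600709   63.47947993 374.48733655] [ 3.14147119e+00 -5.92479376e-03 -6.44102175e-04] [-0.25489271  1.19454994 -0.17945559] 13.812265750274246 5.2
[317.5 184. ]
```

View pics/w2.png

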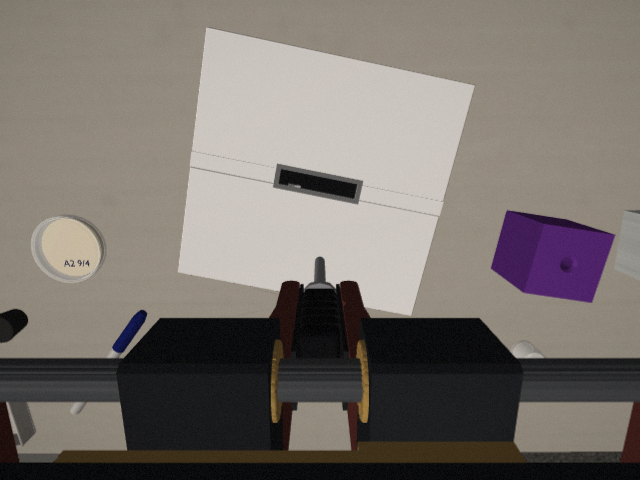

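The wrist view shows the slot with its frame at cols 274–362 and rows 164–203, a small lighter mark inside near (293,185), and the pin tip at (319,258). Zooming on the slot with boosted contrast.

```bash
python3 - <<'E'
from h import *
im=cv2.imread('pics/w2.png');g=im[158:210,266:370]
cv2.imwrite('pics/c2.png',cv2.resize(np.clip(g.astype(float)*2.5,0,255).astype(np.uint8),None,fx=7,fy=7,interpolation=2))
print([atz('w2',*p,85) for p in((277,164),(362,180),(359,203),(274,187))])
print('tip pred',proj('w2',(499.8,63.5,374.4-252.7)),atz('w2',319.5,258,122))
E
```

```text
[array([554.1,  90.4]), array([543.6,  34.6]), array([528.3,  36.2]), array([539.1,  92.8])]
tip pred [318.3 259.4] [500.8  62.8]
```

View pics/c2.png

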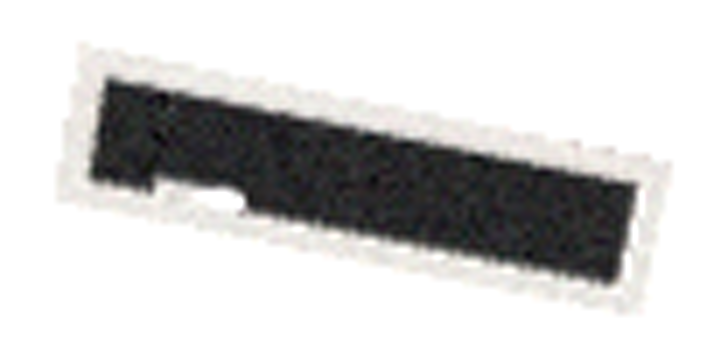

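The contrast crop shows a dark slot interior, with a light patch about 10 mm long at its left end, crop cols 150–245, or image (287–301, 185). That is probably the top of the catch.

```bash
python3 - <<'E'
from h import *
c=np.array([541.3,63.5]);y=np.array([.182,.983]);x=np.array([.983,-.182])
for z in(56,50,44):
  for p in((287.5,184.5),(301,186.5),(294.5,185.5)):
    q=atz('w2',*p,z)-c;print(z,p,(q@x).round(1),(q@y).round(1))
# inner slot from dark mask
im=cv2.imread('pics/w2.png',0)[158:210,266:370];m=np.argwhere(im<40)[:,::-1]+[266,158]
r=cv2.minAreaRect(m.astype(np.float32));P=[atz('w2',*p,85) for p in cv2.boxPoints(r)];print(r,P,np.mean(P,0))
E
```

```text
56 (287.5, 184.5) -7.7 21.6
56 (301, 186.5) -7.2 11.6
56 (294.5, 185.5) -7.4 16.4
50 (287.5, 184.5) -8.3 21.9
50 (301, 186.5) -8.0 11.7
50 (294.5, 185.5) -8.1 16.7
44 (287.5, 184.5) -9.0 22.3
44 (301, 186.5) -8.6 11.9
44 (294.5, 185.5) -8.8 16.9
((317.1153564453125, 183.42308044433594), (76.87752532958984, 14.120362281799316), 11.309932708740234) [array([541.8,  90.1]), array([550.9,  88. ]), array([540.9,  38.4]), array([531.7,  40. ])] [541.325  64.125]
```

{"fn": "step_arm", "kwargs": {"targets": [[[0.3,0.1,0,0,0,0,0],[0.3,0.1,0,0,0,0,0],[0.288,0.13,-0.2,0,0,0,0],[0,0,-0.4,0,0,0,0],[0,0,0,0,0,0,0]]]}}

```text
t: 5.82
ee_pos: [544.3, 81.0, 342.6]
orientation: [3.141, -0.004, -0.006]
ft_force: [0.1, 0.4, 0.2]
width: 13.6
grasp_force: 30.0
```

```bash
python3 - <<'E'
from h import *
d=cap('wrist','w3');s=cap('side','s3')
o=readout.get_obs();p=o['ee_pos'];print(p,o['ft_force'])
a=proj('w3',(p[0],p[1],p[2]-252.7)).astype(int);b=proj('s3',(541.3,64,85)).astype(int);print(a,b)
A=d['pixels'][a[1]-50:a[1]+40,a[0]-50:a[0]+50,::-1];B=s['pixels'][b[1]-60:b[1]+30,b[0]-50:b[0]+50,::-1]
cv2.imwrite('pics/c3.png',cv2.hconcat([cv2.resize(q,(400,360),interpolation=2) for q in(A,B)]))
E
```

```text
[544.64466561  80.96673704 344.33709733] [-0.18974206  0.23398555  0.11984216]
[318 258] [330 242]
```

View pics/c3.png

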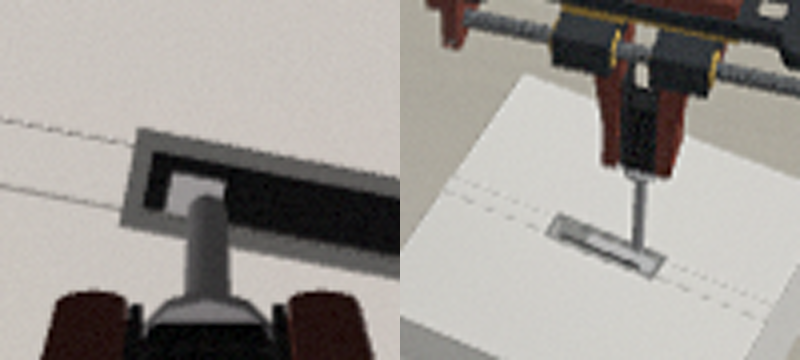

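The crop shows the bright catch inside the slot, at crop cols 165–225 and rows 172–213, with the pin tip at (207,200) almost over it and slightly to its right. The side crop shows the tip over the slot as well.

```bash
python3 - <<'E'
from h import *
f=lambda a,b:(268+a/4,208+b/4)
c=np.array([541.3,64.0]);y=np.array([.187,.982]);x=np.array([.982,-.187])
def rd(p,z):
    q=atz('w3',*f(*p),z);return q,((q-c)@x).round(1),((q-c)@y).round(1)
print('slot TL/BL inner',rd((155,152),85),rd((146,207),85))
for z in(56,50,44): print(z,'catch L/R',rd((172,172),z),rd((226,182),z),rd((166,210),z))
print('tip',rd((187,205),91.6),rd((228,205),91.6),rd((207,196),91.6))
E
```

```text
slot TL/BL inner (array([550.7,  87.9]), np.float64(4.8), np.float64(25.2)) (array([542. ,  89.3]), np.float64(-4.0), np.float64(25.0))
56 catch L/R (array([539.6,  85.9]), np.float64(-5.8), np.float64(21.2)) (array([537.8,  76.7]), np.float64(-5.8), np.float64(11.8)) (array([532.8,  87. ]), np.float64(-12.6), np.float64(21.0))
50 catch L/R (array([537.9,  86.1]), np.float64(-7.5), np.float64(21.1)) (array([536.1,  76.6]), np.float64(-7.5), np.float64(11.4)) (array([531. ,  87.2]), np.float64(-14.5), np.float64(20.9))
44 catch L/R (array([536.2,  86.2]), np.float64(-9.2), np.float64(20.8)) (array([534.4,  76.5]), np.float64(-9.1), np.float64(11.0)) (array([529.2,  87.3]), np.float64(-16.2), np.float64(20.6))
tip (array([544.3,  83. ]), np.float64(-0.6), np.float64(19.2)) (array([544.3,  76.9]), np.float64(0.5), np.float64(13.2)) (array([545.7,  80. ]), np.float64(1.3), np.float64(16.5))
```

{"fn": "step_arm", "kwargs": {"targets": [[[0.022,-0.004,0,0,0,0,0],[0,0,-0.06,0,0,0,0],[0,0,-0.04,0,0,0,0],[0,0,-0.04,0,0,0,0],[0,0,-0.04,0,0,0,0]]]}}

```text
t: 6.55
ee_pos: [545.4, 80.6, 335.6]
orientation: [-3.142, 0.004, -0.0]
ft_force: [0.6, -0.4, -0.6]
width: 14.0
grasp_force: 30.0
```

{"fn": "step_arm", "kwargs": {"targets": [[[0,0,-0.1,0,0,0,0],[0,0,-0.1,0,0,0,0],[0,0,-0.1,0,0,0,0],[0,0,-0.1,0,0,0,0],[0,0,0,0,0,0,0]]]}}

```text
t: 7.18
ee_pos: [545.3, 80.5, 315.1]
orientation: [3.141, -0.004, -0.002]
ft_force: [-0.3, 0.3, -0.4]
width: 14.0
grasp_force: 30.0
```

{"fn": "step_arm", "kwargs": {"targets": [[[0,0,-0.03,0,0,0,0],[0,0,-0.03,0,0,0,0],[0,0,0,0,0,0,0],[0,0,-0.02,0,0,0,0],[0,0,0,0,0,0,0]]]}}

```text
t: 7.8
ee_pos: [545.4, 80.6, 311.7]
orientation: [-3.142, 0.004, -0.0]
ft_force: [-0.7, 0.0, -0.6]
width: 14.0
grasp_force: 30.0
```

{"fn": "step_arm", "kwargs": {"targets": [[[0,0,-0.02,0,0,0,0],[0,0,0,0,0,0,0],[0,0,-0.02,0,0,0,0],[0,0,0,0,0,0,0],[0,0,0,0,0,0,0]]]}}

```text
t: 8.43
ee_pos: [545.4, 80.5, 309.7]
orientation: [3.142, -0.004, 0.0]
ft_force: [0.1, -0.5, -0.7]
width: 14.1
grasp_force: 30.0
```

{"fn": "step_arm", "kwargs": {"targets": [[[0,0,-0.02,0,0,0,0],[0,0,0,0,0,0,0],[0,0,-0.02,0,0,0,0],[0,0,0,0,0,0,0],[0,0,0,0,0,0,0]]]}}

```text
t: 9.05
ee_pos: [545.4, 80.6, 307.7]
orientation: [-3.142, 0.004, 0.0]
ft_force: [-0.7, 0.4, -0.4]
width: 13.8
grasp_force: 30.0
```

{"fn": "step_arm", "kwargs": {"targets": [[[0,0,-0.02,0,0,0,0],[0,0,-0.02,0,0,0,0],[0,0,-0.02,0,0,0,0],[0,0,0,0,0,0,0],[0,0,0,0,0,0,0]]]}}

```text
t: 9.68
ee_pos: [545.4, 80.6, 304.6]
orientation: [3.142, -0.004, -0.0]
ft_force: [0.1, 0.6, -0.1]
width: 13.5
grasp_force: 30.0
```

{"fn": "step_arm", "kwargs": {"targets": [[[0,0,-0.02,0,0,0,0],[0,0,-0.02,0,0,0,0],[0,0,-0.02,0,0,0,0],[0,0,0,0,0,0,0],[0,0,0,0,0,0,0]]]}}

```text
t: 10.3
ee_pos: [545.5, 80.6, 301.9]
orientation: [-3.142, 0.004, -0.0]
ft_force: [-1.4, 0.8, 4.6]
width: 14.1
grasp_force: 30.0
```

{"fn": "step_arm", "kwargs": {"targets": [[[0,0,-0.02,0,0,0,0],[0,0,-0.02,0,0,0,0],[0,0,-0.02,0,0,0,0],[0,0,0,0,0,0,0],[0,0,0,0,0,0,0]]]}}

```text
t: 10.92
ee_pos: [545.5, 80.6, 298.9]
orientation: [-3.142, 0.004, -0.001]
ft_force: [-0.6, 0.1, 4.9]
width: 14.1
grasp_force: 30.0
```

{"fn": "step_arm", "kwargs": {"targets": [[[0,0,-0.01,0,0,0,0],[0,0,-0.01,0,0,0,0],[0,0,-0.01,0,0,0,0],[0,0,0,0,0,0,0],[0,0,0,0,0,0,0]]]}}

```text
t: 11.55
ee_pos: [545.6, 80.6, 297.5]
orientation: [-3.142, 0.004, -0.001]
ft_force: [-1.5, -1.2, 5.8]
width: 14.0
grasp_force: 30.0
```

```bash
python3 - <<'E'
from h import *
d=cap('top','t4');o=readout.get_obs();print(o['ee_pos'],o['ft_force'])
a=cv2.imread('pics/top0.png')[180:310,240:350];b=cv2.imread('pics/t4.png')[180:310,240:350]
cv2.imwrite('pics/c4.png',cv2.resize(cv2.hconcat([a,b]),None,fx=3.5,fy=3.5,interpolation=2))
E
```

```text
[545.61203323  80.55420675 297.47471955] [-0.99085657 -0.90615079  5.01549686]
```

{"fn": "step_arm", "kwargs": {"targets": [[[0,0,-0.01,0,0,0,0],[0,0,-0.01,0,0,0,0],[0,0,-0.01,0,0,0,0],[0,0,0,0,0,0,0],[0,0,0,0,0,0,0]]]}}

```text
t: 12.22
ee_pos: [545.6, 80.6, 296.0]
orientation: [-3.142, 0.004, -0.001]
ft_force: [-1.7, -0.0, 5.3]
width: 13.9
grasp_force: 30.0
```

{"fn": "step_arm", "kwargs": {"targets": [[[0,0,-0.01,0,0,0,0],[0,0,-0.01,0,0,0,0],[0,0,0,0,0,0,0],[0,0,0,0,0,0,0],[0,0,0,0,0,0,0]]]}}

```text
t: 12.85
ee_pos: [545.6, 80.6, 295.1]
orientation: [-3.142, 0.004, -0.001]
ft_force: [-1.3, -0.0, 6.8]
width: 13.6
grasp_force: 30.0
```

```bash
python3 - <<'E'
from h import *
d=cap('top','t4');o=readout.get_obs();print(o['ee_pos'],o['ft_force'])
a=cv2.imread('pics/top0.png')[180:310,240:350];b=cv2.imread('pics/t4.png')[180:310,240:350]
cv2.imwrite('pics/c4.png',cv2.resize(cv2.hconcat([a,b]),None,fx=3.5,fy=3.5,interpolation=2))
E
```

```text
[545.67142808  80.55489794 295.09556144] [-0.85478639 -0.24523649  7.02092634]
```

View pics/c4.png

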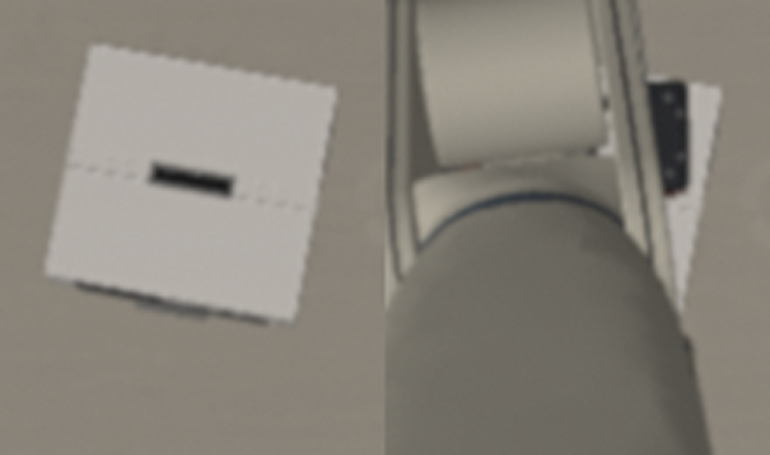

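The arm hides the tray in the top view. A force of about 7 N suggests more than 7 mm of travel, so I press 1 mm more for margin and hold.

{"fn": "step_arm", "kwargs": {"targets": [[[0,0,-0.01,0,0,0,0],[0,0,-0.01,0,0,0,0],[0,0,0,0,0,0,0],[0,0,0,0,0,0,0],[0,0,0,0,0,0,0]]]}}

```text
t: 13.52
ee_pos: [545.7, 80.6, 294.3]
orientation: [-3.142, 0.004, -0.002]
ft_force: [-2.2, -0.0, 7.8]
width: 14.1
grasp_force: 30.0
```

{"fn": "step_arm", "kwargs": {"targets": [[[0,0,0,0,0,0,0],[0,0,0,0,0,0,0],[0,0,0,0,0,0,0],[0,0,0,0,0,0,0],[0,0,0,0,0,0,0]]]}}

```text
t: 14.15
ee_pos: [545.7, 80.6, 294.2]
orientation: [-3.142, 0.004, -0.001]
ft_force: [-2.1, -1.0, 7.8]
width: 13.9
grasp_force: 30.0
```

```bash
python3 - <<'E'
from h import *
for n in('side','wrist'): cap(n,n[0]+'5')
o=readout.get_obs();print(o['ee_pos'],o['ft_force'],o['t'])
# tray centre ~30mm ahead of the front face
c=np.array([541.3,64.0]);x=np.array([.982,-.187])
for z in(15,30,45):
  q=c-x*105;print(proj('w5',(*q,z)),proj('s5',(*q,z)),proj('t4',(*q,z)))
a=cv2.imread('pics/w5.png');b=cv2.imread('pics/s5.png')[120:360,200:520]
cv2.imwrite('pics/c5.png',cv2.hconcat([cv2.resize(a,(400,300)),cv2.resize(b,(400,300))]))
E
```

```text
[545.69214123  80.58031687 294.25603965] [-1.28157023 -0.15914001  7.54082884] 14.25
[314.4 391.2] [351.9 227.4] [288.1 276.7]
[314.2 404.1] [352.2 222.8] [287.7 276.4]
[313.9 418.4] [352.6 218.2] [287.4 276.1]
```

View pics/c5.png

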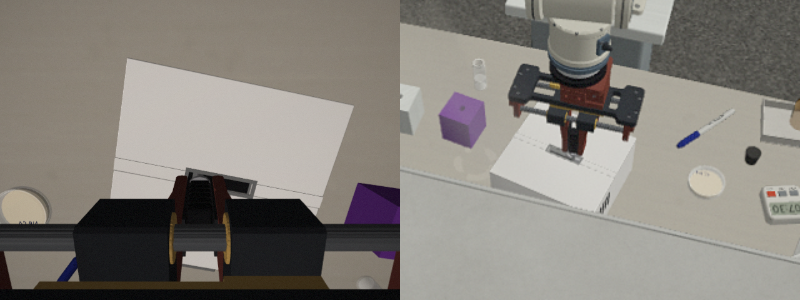

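The wrist half shows the pin in the slot and, between the fingers at about (200,262), a light part at the reader's front. I check that strip numerically.

```bash
python3 - <<'E'
from h import *
c=np.array([541.3,64.0]);x=np.array([.982,-.187]);y=np.array([.187,.982])
for e in(80,115):
  for z in(85,50,40,30,20): print(e,z,proj('w5',(*(c-x*e+y*10),z)))
im=cv2.imread('pics/w5.png')
for r in range(384,456,3): print(r,im[r,310].tolist(),im[r,330].tolist())
E
```

```text
80 85 [303.3 425.4]
80 50 [305.4 387.6]
80 40 [306.  378.6]
80 30 [306.4 370.2]
80 20 [306.9 362.4]
115 85 [292.5 477.2]
115 50 [295.9 434. ]
115 40 [296.8 423.6]
115 30 [297.5 414. ]
115 20 [298.3 405. ]
384 [56, 57, 56] [58, 56, 55]
387 [55, 56, 56] [58, 57, 57]
390 [62, 63, 62] [64, 61, 62]
393 [61, 59, 60] [61, 59, 60]
396 [59, 57, 58] [61, 61, 61]
399 [57, 55, 56] [59, 58, 59]
402 [140, 143, 148] [137, 140, 146]
405 [180, 186, 191] [184, 187, 194]
408 [182, 187, 193] [180, 185, 192]
411 [181, 188, 191] [181, 185, 193]
414 [184, 189, 193] [181, 186, 192]
417 [181, 187, 194] [181, 185, 193]
420 [180, 185, 191] [182, 187, 193]
423 [178, 186, 191] [181, 185, 191]
426 [85, 87, 90] [179, 185, 190]
429 [98, 105, 110] [84, 86, 87]
432 [117, 129, 139] [92, 97, 101]
435 [114, 128, 134] [121, 133, 141]
438 [115, 127, 135] [118, 128, 137]
441 [120, 129, 138] [118, 130, 137]
444 [113, 128, 133] [116, 129, 136]
447 [117, 127, 135] [114, 126, 134]
450 [71, 89, 99] [75, 91, 100]
453 [15, 42, 54] [24, 44, 58]
```

Force and strip agree with the tray being out. I withdraw, go back over the stand, and check with the top camera on the way.

{"fn": "step_arm", "kwargs": {"targets": [[[0,0,0.1,0,0,0,0],[0,0,0.4,0,0,0,0],[0,0,0.4,0,0,0,0],[0,0,0.4,0,0,0,0],[0,0,0.4,0,0,0,0]]]}}

```text
t: 14.88
ee_pos: [545.3, 80.5, 378.8]
orientation: [3.141, -0.004, -0.001]
ft_force: [-0.3, -0.7, -0.4]
width: 13.7
grasp_force: 30.0
```

{"fn": "step_arm", "kwargs": {"targets": [[[-0.12,-0.6,0,0,0,0,0],[-0.12,-0.6,0,0,0,0,0],[-0.12,-0.6,0,0,0,0,0],[-0.12,-0.6,0,0,0,0,0],[-0.12,-0.6,0,0,0,0,0]]]}}

```text
t: 15.5
ee_pos: [515.1, -70.4, 378.3]
orientation: [3.142, -0.004, -0.0]
ft_force: [0.4, -0.6, -1.2]
width: 14.0
grasp_force: 30.0
```

{"fn": "step_arm", "kwargs": {"targets": [[[-0.13,-0.66,0,0,0,0,0],[-0.13,-0.66,0,0,0,0,0],[-0.13,-0.66,0,0,0,0,0],[-0.13,-0.66,0,0,0,0,0],[-0.15,-0.68,0,0,0,0,0]]]}}

```text
t: 16.12
ee_pos: [481.6, -236.5, 378.3]
orientation: [-3.142, 0.004, 0.0]
ft_force: [0.6, 0.0, -1.0]
width: 14.4
grasp_force: 30.0
```

{"fn": "step_arm", "kwargs": {"targets": [[[0,0,0,0,0,0,0],[0,0,0,0,0,0,0],[0,0,0,0,0,0,0],[0,0,0,0,0,0,0],[0,0,0,0,0,0,0]]]}}

```text
t: 16.75
ee_pos: [482.1, -234.9, 378.7]
orientation: [3.142, -0.003, 0.0]
ft_force: [0.0, -0.5, -0.4]
width: 13.8
grasp_force: 30.0
```

```bash
python3 - <<'E'
from h import *
cap('top','t6');w=cap('wrist','w6');o=readout.get_obs();p=o['ee_pos'];print(p,o['orientation'],o['ft_force'])
a=cv2.imread('pics/t6.png')[180:310,230:360];b=cv2.imread('pics/w6.png')[140:330,225:415]
cv2.imwrite('pics/c6.png',cv2.hconcat([cv2.resize(a,(390,390),interpolation=2),cv2.resize(b,(390,390),interpolation=2)]))
print(proj('w6',(481.8,-236,62)),proj('w6',(p[0],p[1],p[2]-252.7)))
E
```

```text
[ 482.0277727  -235.1509931   378.72687302] [ 3.14155422e+00 -3.24346839e-03  1.49776375e-04] [ 0.05123196 -0.06060257 -0.85696079]
[319.7 236.2] [318.4 260. ]
```

View pics/c6.png

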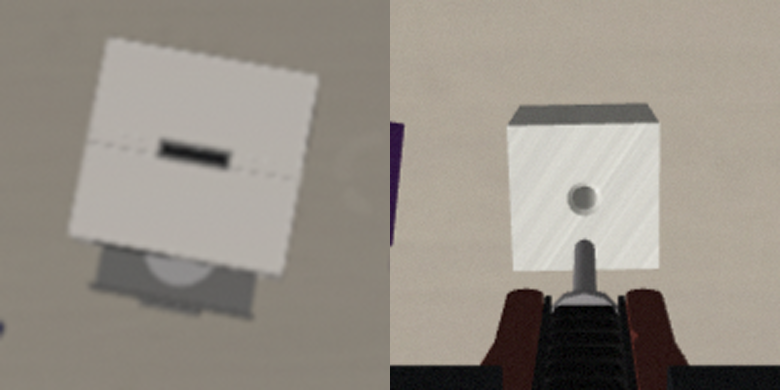

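The left crop shows the tray fully out in front of the reader. The right crop shows the hole at crop (584,198) and the tip at (585,241) in line with it. Inserting the pin.

{"fn": "step_arm", "kwargs": {"targets": [[[0,-0.006,-0.4,0,0,0,0],[0,0,-0.5,0,0,0,0],[0,0,-0.3,0,0,0,0],[0,0,-0.06,0,0,0,0],[0,0,-0.06,0,0,0,0]]]}}

```text
t: 17.48
ee_pos: [482.2, -235.9, 313.0]
orientation: [3.141, -0.004, 0.001]
ft_force: [-0.2, 0.1, -1.3]
width: 14.1
grasp_force: 30.0
```

{"fn": "step_arm", "kwargs": {"targets": [[[0,0,-0.04,0,0,0,0],[0,0,-0.04,0,0,0,0],[0,0,-0.04,0,0,0,0],[0,0,0,0,0,0,0],[0,0,0,0,0,0,0]]]}}

```text
t: 18.1
ee_pos: [481.9, -235.7, 306.7]
orientation: [3.142, -0.004, 0.0]
ft_force: [-0.1, -0.2, -0.2]
width: 13.7
grasp_force: 30.0
```

{"fn": "step_arm", "kwargs": {"targets": [[[0,0,-0.2,0,0,0,0],[0,0,-0.2,0,0,0,0],[0,0,-0.2,0,0,0,0],[0,0,-0.2,0,0,0,0],[0,0,-0.14,0,0,0,0]]]}}

```text
t: 18.73
ee_pos: [481.8, -235.7, 258.7]
orientation: [-3.141, 0.004, 0.001]
ft_force: [-0.2, 0.3, -0.1]
width: 13.6
grasp_force: 30.0
```

{"fn": "step_arm", "kwargs": {"targets": [[[0,0,-0.04,0,0,0,0],[0,0,-0.02,0,0,0,0],[0,0,-0.02,0,0,0,0],[0,0,0,0,0,0,0],[0,0,0,0,0,0,0]]]}}

```text
t: 19.35
ee_pos: [482.0, -235.8, 255.9]
orientation: [3.141, -0.004, 0.001]
ft_force: [0.3, 0.2, -0.6]
width: 13.8
grasp_force: 30.0
```

{"fn": "step_arm", "kwargs": {"targets": [[[0,0,-0.014,0,0,0,0],[0,0,0,0,0,0,0],[0,0,0,0,0,0,1],[0,0,0,0,0,0,1],[0,0,0,0,0,0,1]]]}}

```text
t: 19.98
ee_pos: [482.0, -235.8, 255.0]
orientation: [3.142, -0.004, 0.0]
ft_force: [0.2, -0.6, -0.5]
width: 40.2
grasp_force: 0.0
```

{"fn": "step_arm", "kwargs": {"targets": [[[0,0,0,0,0,0,1],[0,0,0,0,0,0,1],[0,0,0,0,0,0,1],[0,0,0,0,0,0,1],[0,0,0,0,0,0,1]]]}}

```text
t: 20.6
ee_pos: [481.9, -235.7, 255.0]
orientation: [-3.142, 0.004, -0.0]
ft_force: [-0.3, -0.5, -0.6]
width: 87.1
grasp_force: 0.0
```

{"fn": "step_arm", "kwargs": {"targets": [[[0,0,0.3,0,0,0,1],[0,0,0.5,0,0,0,1],[0,0,0.6,0,0,0,1],[0,0,0.6,0,0,0,1],[0,0,0,0,0,0,1]]]}}

```text
t: 21.22
ee_pos: [482.6, -236.1, 358.1]
orientation: [3.139, -0.004, 0.008]
ft_force: [0.1, -0.1, 0.0]
width: 87.9
grasp_force: 0.0
```

```bash
python3 - <<'E'
from h import *
cap('wrist','w7');o=readout.get_obs();print(o['ee_pos'],o['ft_force'],o['width'],o['t'])
# handle's lower front edge should project as before: compare dark extents with seated-pin prediction
g=cv2.imread('pics/w7.png',0);a=proj('w7',(475,-236,111));b=proj('w7',(489,-236,66));print('pred',a,b)
m=np.argwhere(g[200:290,295:345]<60)+[200,295];print(m.min(0),m.max(0))
E
```

```text
[ 482.10110954 -235.81942884  356.52386148] [-1.22013297  0.2481882  -0.29264101] 87.8494315227238 21.275
pred [317. 277.] [317.1 237. ]
[239 306] [276 329]
```

```bash
python3 -c "
from h import *
print(ctrl.close_job())"
```

```text
the job is handed in; nothing more can be done
None
```

The job is handed in: the tray sprang out and stayed out, and the pin is back upright in its stand and let go. The highest wrist force I read while pressing was about 8 N. The clock was at about 21 s of the 69 s allowed.

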